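# Clip the tin shut and show its date plate

## Robot

A 6-joint arm with a two-finger parallel gripper is mounted at the origin on the work surface. World frame = base frame: x ahead of the robot, y to its left, z up, the work surface at z = 0. Lengths are in mm, angles in rad, forces in N, time in s.
With the tool pointing down it reaches from about 350 to 975 mm from the base axis. Payload 7.1 kg.
Tool frame: the origin (TCP) lies on the front face of the gripper's body, between the roots of the fingers; the fingertips stand 80 mm ahead of it and the grasp point (between the pads) lies 61 mm ahead of it (env.tips_ahead is the distance from the TCP to the fingertips, in mm); z points along the fingers, y is the line along which they close (so a half turn about z gives the same grasp; the last joint's range is limited). The gripper opens to 88 mm and grips with 3 to 60 N. Pads are 20 mm wide; open, the fingers measure 115 mm over their backs; the gripper's body (75 mm by 178 mm) begins 61 mm behind the grasp point.
Start: joints at [-1.352, 0.423, 1.63, -0, 1.089, -0.019], TCP at [147.248, -607.391, 302.675] pointing down, gripper open.
Joint ranges: [-3, 3], [-0.9, 2.11], [0.09, 2.58], [-1.31, 4.45], [0.11, 2.69], [-2.54, 2.54]. Speed limits (rad/s): [2.39, 2.39, 3.01, 3.14, 3.14, 3.14].

## Interface

Orientations are given as a unit quaternion [x, y, z, w].
In Python, from station import env, set_gripper, viewer, workorder gives the robot as it stands. Calls block until the motion is done:
- env.reach(position, orientation): joint-space move of the TCP to a pose.
- env.move_l(position, rot=None, rate=150, f_stop=None): straight line of the TCP; rot=None keeps the orientation; rate is the mean speed in mm/s. With f_stop (N) it stops when the force on the tool has changed by that much, and returns True; else False.
- env.move_joints(angles): joint-space move.
- set_gripper(opening): finger opening in mm; the grip force is fixed at half the most; returns when the fingers have stopped.
- env.hold(seconds).
- env.ik(position, orientation): joint angles nearest the present ones, or None.
- env.read_state(): the state.
- viewer.camera(name): name is "scene" or "top"; returns the picture (384x512x3 uint8, blue, green, red); there is no depth.
- viewer.camera_params(name): a dict with "fx", "fy", "cx", "cy" (pixels), "pose" (4x4, takes a point from camera to world coordinates). Camera axes: x right, y up, looking along -z (the intrinsics and any distortion apply to the point x, -y, -z); pixel columns grow to the right and rows downward; lengths in mm; the calibration is good to about 2 mm. A picture is of the moment at which its call begins. camera_params takes no time and is no camera call.
A pose or a line that the arm cannot do raises env.IKError and nothing moves.
- workorder.sign_off(): hands the job in; it is judged then, once.
The state is a dict: "time_s": time; "qpos": joint angles; "dq": joint speeds; "tau": joint torques, N m; "tool_pos": TCP position; "orientation": TCP orientation; "force": force on the tool from outside, world axes, zero at the start; "wrist_torque": the same for the moment, N m; "width": finger opening in mm; "grip_force": force on a finger pad.
Only numpy, scipy, OpenCV 4.12 (cv2) and the standard library are available. Lean on these libraries where they do the work, as an engineer would, in place of code of your own. Each camera call takes 0.05 s, during which the arm holds its last target. There are 200 camera calls.

## Task

Close the tin first: swing the raised spring clip on its side down over the catch until it snaps shut and stays. Then log it: find the frosted end of the tin's clear date plate by its corner notch, take the plate out of its stand by the plain clear end so that the frosted end stays uncovered, and hold it up some 20 cm above the worktop, label up, leaned back to 45 degrees or flatter so that it can be read from above. Leave everything else as it stands, and finish while still holding the plate there, still.

Things in the scene. Friction and masses are not known exactly. Their poses are not given: they have to be found in the camera images.
- tin: Round steel storage tin with its lid on, full and heavy: it does not move when pushed. 128 mm across, 126 mm high to the lid's flat top; a knob 28 mm wide and 18 mm high in the middle of the lid. Origin: centre of its underside; z up; the spring clip is on its -x side.
- clip (a joint): Spring clip of the tin: a steel flap hinged at its top on the lid's edge. Value in rad: 0 = shut, hanging straight down; grows as it swings out and up; 1.57 = level; 1.9 = stop. A weak spring opens it to about 1.2. Pressed down, then in towards the tin's axis, its hook rides over the tin's catch bar between 0.3 and 0.1 (up to 12 N at mid flap) and it then stays below 0.1 by itself.
- clip_hinge (a point): Middle of the clip's hinge pin, which is level and runs along the tin's y: 80 mm from the tin's axis, towards the tin's -x, and 116 mm above its underside.
- clip_face (a point): On the clip's outer face (flat, 38 mm wide, red patch), 26 mm from the hinge pin and 1.3 mm outside the line through the pin. The flap is 2.5 mm thick and 46 mm long from the pin to where its end bends outwards as a 10 mm thumb lip. Its steel hook is on the other face.
- stand: Low wooden stand, fixed, 128 mm long (along its x), 56 mm wide, 30 mm high, with a groove 9.6 mm wide, 14 mm deep, 104 mm long along the middle of its top. Origin: centre of its underside; z up. It may be turned any way.
- date_plate: Clear acrylic plate 100 x 50 x 8 mm, 48 g, upright on its long edge in the stand's groove, its top 66 mm above the worktop. Origin: middle of its lower long edge. x: along it to the frosted end; y: out of the label face; z: up to the upper long edge. White frosted at x = 12 to 50 mm, plain clear at x = -50 to 12 mm. Only the frosted end's upper corner has a notch, 12 mm square.
- frosted_end (a point): Middle of the frosted end's edge, on the plate at x = 50, z = 19 mm. The label, a paper patch with a blue bar, is only on the +y face of this end. Seen with the label face towards you and the notch at the top, the notch is at the upper left: so the notch tells both the end and the face.
- plate_middle (a point): Middle of the plate: on the plate at x = 0, y = 0, z = 25 mm.
- chapati_board: Bystander: round steel chapati board, 240 mm across, 26 mm high, on three feet, loose. Origin: centre of its underside.
- rolling_pin: Bystander: maple rolling pin, 320 mm long, 35 mm thick, lying on the board, loose. Origin: underside, at mid length; x along its length.
- bowls: Bystander: nest of three aluminium bowls, 188 mm across, 86 mm high, loose. Origin: centre of its underside.
- salt_cellar: Bystander: white plastic salt cellar with a blue lid, 64 mm across, 71 mm high, loose. Origin: centre of its underside.
- small_tin: Bystander: smaller steel tin, its clip already shut, 105 mm across, 118 mm high with its knob, loose. Origin: centre of its underside.
- tongs: Bystander: flat steel tongs, 250 mm long, 12 mm high, loose. Origin: underside, near mid length; x along its length.
Mind the look-alikes: they are no part of the job. What is shaped like the date_plate but green or red is not meant.

How it is judged:
By the outcome, as a careful person would: the job done as asked, in the order asked, and still so for the second after the job is handed in, while the arm keeps its last pose, push and grip.
It also fails if it takes over 51 s, if anything falls off the work surface, if the arm or the gripper's body presses on something with over 40 N, if the wrist force passes 120 N, or if a joint passes its speed limit or range.

## Working session

There is one attempt and no reset: what is moved stays moved. The work goes in short steps, each a Python script; the robot and the scene stay as the last script left them, time stands still between calls to the robot, and variables do not carry over. Pictures are saved under pics/ and viewed, at most 10 in all, crops included, and the job is handed in when it is done.

```bash
mkdir -p pics; ls; python3 - <<'E'
from station import env,viewer
import cv2,numpy as np
for n in("scene","top"):
    im=viewer.camera(n); cv2.imwrite(f"pics/{n}0.png",im)
    p=viewer.camera_params(n); print(n,{k:(np.round(v,3).tolist() if k=="pose" else v) for k,v in p.items()})
s=env.read_state(); print(s["time_s"],s["orientation"])
E
```

```text
pics
scene {'fx': 448.09064328762383, 'fy': 448.09064328762383, 'cx': 251.59063666764044, 'cy': 186.6575590470351, 'pose': [[0.021, -0.591, 0.806, 1636.771], [1.0, 0.001, -0.025, -45.234], [0.014, 0.807, 0.591, 877.021], [0.0, 0.0, 0.0, 1.0]]}
top {'fx': 494.8385319927009, 'fy': 494.8385319927009, 'cx': 249.98350884097243, 'cy': 182.7030793355498, 'pose': [[-0.066, 0.974, -0.215, 218.691], [-0.998, -0.065, 0.012, -6.35], [-0.002, 0.215, 0.977, 1750.252], [0.0, 0.0, 0.0, 1.0]]}
0.1 [ 9.92941019e-01  1.18607088e-01 -7.10360063e-05 -6.96758478e-04]
```

View pics/scene0.png

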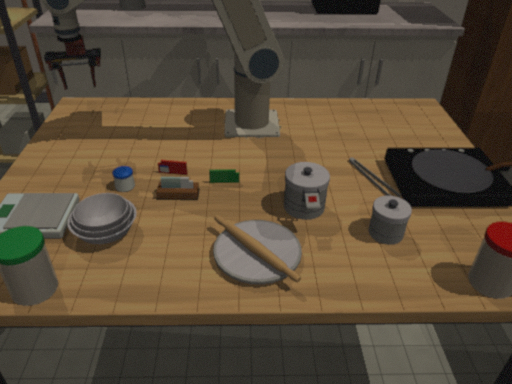

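View pics/top0.png

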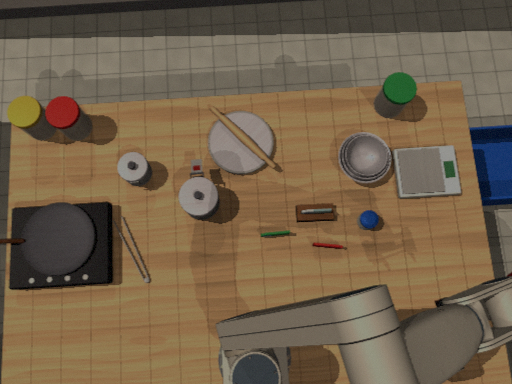

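The scene view shows the tin with its red-patched clip at (306,190)/(312,200) and the clear plate in the brown stand at (177,187). In the top view they are at (199,197), clip (197,168), and (316,212).
Candidates for the plate, by scene pixel: clear (177,185), red (172,167) and green (224,176). By the description it is the clear one in the wooden stand. Candidates for the tin: the large one (306,190), clip raised, and the small one (390,218), clip shut. It is the large one. Next is a close crop to check both.

```bash
python3 - <<'E'
import cv2,numpy as np
s=cv2.imread("pics/scene0.png");t=cv2.imread("pics/top0.png")
def c(im,x,y,w,h,k): return cv2.resize(im[y:y+h,x:x+w],(w*k,h*k),interpolation=cv2.INTER_CUBIC)
a=np.hstack([c(s,150,170,56,37,7),c(t,288,195,56,37,7)])
b=np.hstack([c(s,275,160,56,47,7)[:300],c(t,172,155,56,47,7)[:300]])
cv2.imwrite("pics/crop1.png",np.vstack([a,b]))
E
```

```text
(no output)
```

View pics/crop1.png

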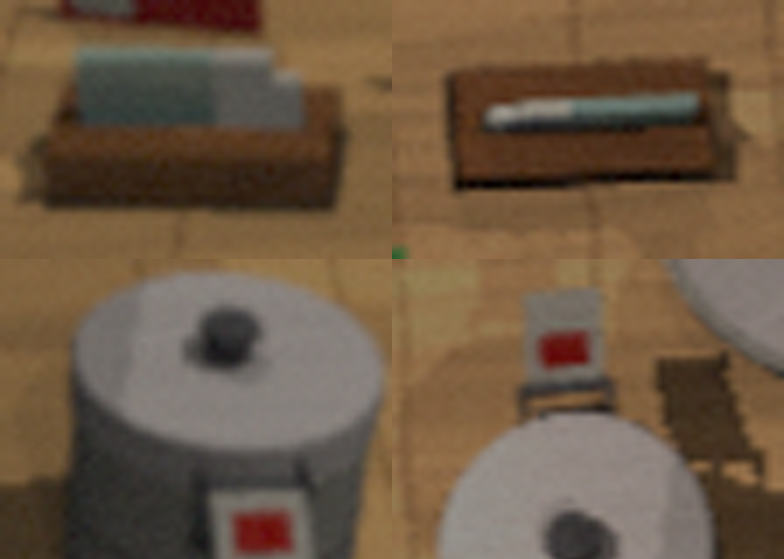

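The crops confirm the choice: clear plate in the wooden stand, notch at its right-hand upper corner in the scene view (~(190,180)), so the frosted end points to world +y and the label faces −x, towards the robot. The large tin's clip is raised with its red patch visible. Next I measure.

```bash
cat > h.py <<'E'
import cv2,numpy as np
from station import env,set_gripper,viewer,workorder
def ray(n,u,v):
    p=viewer.camera_params(n);P=np.array(p["pose"])
    d=P[:3,:3]@np.array([(u-p["cx"])/p["fx"],-(v-p["cy"])/p["fy"],-1]);return P[:3,3],d/np.linalg.norm(d)
def on(n,u,v,z):
    o,d=ray(n,u,v);return o+d*(z-o[2])/d[2]
def tri(a,b):
    (o1,d1),(o2,d2)=ray("scene",*a),ray("top",*b)
    t=np.linalg.lstsq(np.c_[d1,-d2],o2-o1,rcond=None)[0]
    A,B=o1+d1*t[0],o2+d2*t[1];return (A+B)/2,np.linalg.norm(A-B)
def cen(mask,box):
    x,y,w,h=box;m=np.zeros(mask.shape[:2],np.uint8);m[y:y+h,x:x+w]=mask[y:y+h,x:x+w]
    v,u=np.nonzero(m);return (u.mean(),v.mean()),len(u)
def red(im): b,g,r=[im[...,i].astype(int) for i in range(3)];return (r>90)&(r>2*g)&(r>2*b)
E
cat > m.py <<'E'
from h import *
s=cv2.imread("pics/scene0.png");t=cv2.imread("pics/top0.png")
a,na=cen(red(s),(295,185,35,25));b,nb=cen(red(t),(180,155,35,20))
print("patch",a,na,b,nb,tri(a,b))
# knob (dark) 
def dark(im): return im.max(2)<75
for n,im,box in(("scene",s,(300,162,16,14)),("top",t,(190,188,18,16))):
    c,k=cen(dark(im),box);print("knob",n,c,k,on(n,*c,137))
# lid in top view: bright, unsaturated
hsv=cv2.cvtColor(t,cv2.COLOR_BGR2HSV);m=((hsv[...,1]<50)&(hsv[...,2]>95)).astype(np.uint8);m2=np.zeros_like(m);m2[176:222,176:224]=m[176:222,176:224]
cs=max(cv2.findContours(m2,0,1)[0],key=cv2.contourArea)
h=cv2.convexHull(cs)[:,0].astype(float)
w=np.array([on("top",*q,126) for q in h]).astype(np.float32);print("lid",cv2.minEnclosingCircle(w[:,:2]),cv2.fitEllipse(w[:,:2]))
f=lambda x,y,ox,oy:(x/7-.5+ox,y/7-.5+oy)
S=lambda x,y:f(x,y,150,170);T=lambda x,y:f(x-392,y,288,195)
print("clear end top",on("top",*T(698,102),66),"near top edge scene",on("scene",*S(77,49),66))
print("notch end",on("top",*T(486,117),54),on("scene",*S(303,77),54),"inner",on("scene",*S(270,50),66))
hs=hsv[195:232,288:344];v=((hs[...,2]<110)&(hs[...,1]>110)).astype(np.uint8)
print("stand corners z30", [np.round(on("top",*T(*q),30)[:2]) for q in((450,72),(706,60),(712,178),(456,186))])
for q in((52,140),(340,140)): print("stand scene near top",on("scene",*S(*q),30)[:2])
E
python3 m.py
```

```text
patch (np.float64(311.8484848484849), np.float64(198.87878787878788)) 33 (np.float64(196.23076923076923), np.float64(167.5)) 26 (array([646.09500582, 154.46501143, 108.17649007]), np.float64(2.827282595511842))
knob scene (np.float64(306.875), np.float64(171.42857142857142)) 56 [551.52655715 150.84370028 137.        ]
knob top (np.float64(198.23636363636365), np.float64(195.12727272727273)) 55 [543.42108419 147.65035846 137.        ]Traceback (most recent call last):
  File "m.py", line 13, in <module>
    w=np.array([on("top",*q,126) for q in h]).astype(np.float32);print("lid",cv2.minEnclosingCircle(w[:,:2]),cv2.fitEllipse(w[:,:2]))
                                                                             ~~~~~~~~~~~~~~~~~~~~~~^^^^^^^^^
cv2.error: OpenCV(4.12.0) /io/opencv/modules/imgproc/src/shapedescr.cpp:201: error: (-215:Assertion failed) count >= 0 && (depth == CV_32F || depth == CV_32S) in function 'minEnclosingCircle'
```

```bash
sed -i 's/w\[:,:2\]/np.ascontiguousarray(w[:,:2])/g' m.py; python3 m.py
```

```text
patch (np.float64(311.8484848484849), np.float64(198.87878787878788)) 33 (np.float64(196.23076923076923), np.float64(167.5)) 26 (array([646.09500582, 154.46501143, 108.17649007]), np.float64(2.827282595511842))
knob scene (np.float64(306.875), np.float64(171.42857142857142)) 56 [551.52655715 150.84370028 137.        ]
knob top (np.float64(198.23636363636365), np.float64(195.12727272727273)) 55 [543.42108419 147.65035846 137.        ]
lid ((544.64013671875, 150.68222045898438), 65.47476959228516) ((544.2318115234375, 150.47613525390625), (128.1946563720703, 129.8639373779297), 68.41231536865234)
clear end top [ 478.38361162 -300.48413709   66.        ] near top edge scene [ 475.21089993 -295.74189611   66.        ]
notch end [ 479.72156789 -197.1275424    54.        ] [ 480.24151454 -194.83071797   54.        ] inner [ 476.13060939 -209.21442163   66.        ]
stand corners z30 [array([ 507., -184.]), array([ 505., -313.]), array([ 445., -310.]), array([ 450., -182.])]
stand scene near top [ 495.28554733 -307.91890495]
stand scene near top [ 495.63922048 -178.39061221]
```

Tin centre is about (545,150.5) with the clip towards azimuth ~2°. Plate middle is about (478,-247), its x axis along world +y. I check reachability before moving.

```bash
cat >> h.py <<'E'
from scipy.spatial.transform import Rotation as Ro
Z=np.array([0,0,1.]);AZ=0.03;U=np.array([np.cos(AZ),np.sin(AZ),0]);V=np.cross(Z,U)
TIN=np.array([545.5,150.5,0]);H=TIN+80*U+116*Z
def clip_rot(al,sg):
    a=-np.sin(al)*U-np.cos(al)*Z;y=sg*V;return Ro.from_matrix(np.c_[np.cross(y,a),y,a])
def clip_tcp(q,al,r=29,over=0):
    xin=-np.cos(al)*U+np.sin(al)*Z;a=-np.sin(al)*U-np.cos(al)*Z
    n=np.cos(q)*U+np.sin(q)*Z
    C=H+r*(np.sin(q)*U-np.cos(q)*Z)+(1.3-over)*n
    return C-10*xin-env.tips_ahead*a
PM=np.array([478,-247,41.]);PX=np.array([.013,1,0])/np.linalg.norm([.013,1])
def grasp_rot(sg):
    z=-Z;y=sg*np.cross(PX,Z);return Ro.from_matrix(np.c_[np.cross(y,z),y,z])
GP=PM-27*PX;GP[2]=53.
def final(psi,th,sg,mid):
    D=Ro.from_euler("z",psi)*Ro.from_rotvec(th*PX)
    R=D*grasp_rot(sg);g=np.array(mid)+D.apply(GP-PM)
    return g-61*R.as_matrix()[:,2],R,D.apply(-np.cross(PX,Z))
E
python3 - <<'E'
from h import *
for al in(.6,.5,.4,.25):
  for sg in(1,-1):
    print("clip",al,sg,[None if (k:=env.ik(clip_tcp(q,al),clip_rot(al,sg).as_quat())) is None else np.round(k,2).tolist() for q in(1.5,0)])
for sg in(1,-1):
  k=env.ik(GP+61*Z,grasp_rot(sg).as_quat());print("grasp",sg,None if k is None else np.round(k,2))
  for psi in np.radians(range(-180,180,30)):
    for mid in((500,-200,205),(600,-200,205),(400,-250,205)):
      p,R,n=final(psi,np.radians(62),sg,mid);k=env.ik(p,R.as_quat())
      if k is not None: print(sg,round(np.degrees(psi)),mid,np.round(k,2),np.round(n,2))
E
```

```text
clip 0.6 1 [[0.17, 0.93, 1.1, 0.08, 1.71, -1.44], [0.18, 0.92, 1.19, 0.08, 1.63, -1.44]]
clip 0.6 -1 [[0.17, 0.93, 1.1, 0.08, 1.71, 1.7], [0.18, 0.92, 1.19, 0.08, 1.63, 1.7]]
clip 0.5 1 [[0.18, 0.87, 1.17, 0.07, 1.59, -1.44], [0.18, 0.87, 1.26, 0.07, 1.51, -1.44]]
clip 0.5 -1 [[0.18, 0.87, 1.17, 0.07, 1.59, 1.7], [0.18, 0.87, 1.26, 0.07, 1.51, 1.7]]
clip 0.4 1 [[0.18, 0.82, 1.25, 0.06, 1.47, -1.44], [0.19, 0.81, 1.34, 0.06, 1.39, -1.44]]
clip 0.4 -1 [[0.18, 0.82, 1.25, 0.06, 1.47, 1.71], [0.19, 0.81, 1.34, 0.06, 1.39, 1.71]]
clip 0.25 1 [[0.19, 0.74, 1.37, 0.04, 1.28, -1.43], [0.2, 0.74, 1.45, 0.04, 1.2, -1.42]]
clip 0.25 -1 [[0.19, 0.74, 1.37, 0.04, 1.28, 1.72], [0.2, 0.74, 1.45, 0.04, 1.2, 1.72]]
grasp 1 [-0.54  0.6   1.89 -0.    0.65 -0.53]
1 -180 (500, -200, 205) [-0.67  0.39  2.44  2.34  0.85  0.25] [ 0.47 -0.01  0.88]
1 -180 (600, -200, 205) [-0.5   0.45  2.27  2.46  0.72  0.3 ] [ 0.47 -0.01  0.88]
1 -180 (400, -250, 205) [-1.07  0.38  2.51  1.94  0.97  0.27] [ 0.47 -0.01  0.88]
1 -150 (500, -200, 205) [-0.91  0.46  2.22  1.47  1.07  0.52] [0.41 0.23 0.88]
1 -150 (600, -200, 20
[... 2331 characters left out ...]
) [-0.74  0.52  2.07  1.56  0.99 -2.51] [0.41 0.23 0.88]
-1 -120 (500, -200, 205) [-0.91  0.58  1.92  0.99  1.38 -2.54] [0.24 0.4  0.88]
-1 -120 (600, -200, 205) [-0.78  0.65  1.76  1.07  1.36 -2.42] [0.24 0.4  0.88]
-1 -90 (600, -200, 205) [-0.7   0.79  1.44  0.76  1.73 -2.48] [0.01 0.47 0.88]
-1 30 (600, -200, 205) [-0.12  0.95  1.1  -0.61  2.    2.53] [-0.41 -0.23  0.88]
-1 60 (500, -200, 205) [ 0.01  0.71  1.63 -0.86  1.57  2.48] [-0.24 -0.4   0.88]
-1 60 (600, -200, 205) [ 0.01  0.82  1.38 -0.86  1.66  2.37] [-0.24 -0.4   0.88]
-1 90 (500, -200, 205) [ 0.1   0.58  1.93 -1.18  1.25  2.47] [-0.01 -0.47  0.88]
-1 90 (600, -200, 205) [ 0.09  0.68  1.7  -1.15  1.29  2.34] [-0.01 -0.47  0.88]
```

```bash
python3 - <<'E'
from h import *
al=.5;R=clip_rot(al,1).as_quat()
set_gripper(0)
env.reach(clip_tcp(1.6,al)+120*Z,R)
env.move_l(clip_tcp(1.6,al),rate=120,f_stop=15)
def st(l): s=env.read_state();print(l,round(s["time_s"],2),np.round(s["tool_pos"]-clip_tcp(0,al),1),np.round(s["force"],1),s["width"])
st("pre")
for q in(1.3,1.0,.7,.4):
    h=env.move_l(clip_tcp(q,al),rate=60,f_stop=30);st((q,h))
    if h: break
im=viewer.camera("top");cv2.imwrite("pics/t1.png",im);im2=viewer.camera("scene")
c=lambda im,x,y,w,h,k:cv2.resize(im[y:y+h,x:x+w],(w*k,h*k),interpolation=2)
cv2.imwrite("pics/c2.png",np.hstack([c(im2,265,130,80,90,5),c(im,160,130,80,90,5)]))
E
```

```text
pre 5.83 [28.2  0.9 32.2] [ 0.7 -0.3 -0.1] 0.4813118377150824
(1.3, False) 6.12 [26.7  0.8 22.2] [ 0.2 -0.6 -0.2] 0.6031470151338468
(1.0, False) 6.41 [23.4  0.7 13.8] [0.  0.3 0.1] 0.5105289661245218
(0.7, False) 6.7 [18.1  0.6  7.3] [ 1.1  0.2 -0.2] 0.834372604131424
(0.4, False) 6.99 [10.9  0.3  2.5] [1.5 0.6 0.1] 0.7522055640304555
```

View pics/c2.png

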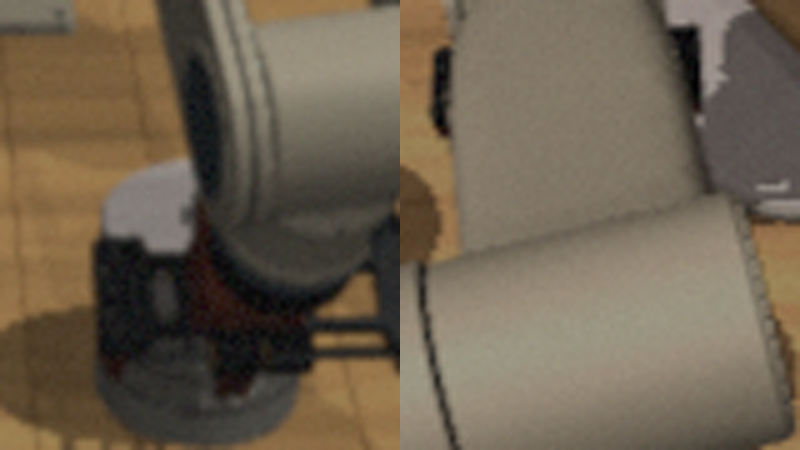

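The view shows the closed fingers at the clip front, with the flap hidden behind them and a light outward spring force. I press in to snap it shut.

```bash
python3 - <<'E'
from h import *
al=.5
def st(l): s=env.read_state();print(l,round(s["time_s"],2),np.round(s["tool_pos"]-clip_tcp(0,al),1),np.round(s["force"],1))
h=False
for q,o in((.3,0),(.2,0),(.1,0),(0,0),(0,2),(0,4),(0,6),(0,8),(0,10)):
    h=env.move_l(clip_tcp(q,al,over=o),rate=40,f_stop=22);st((q,o,h))
    F=env.read_state()["force"]
    if h or np.linalg.norm(F)>24: break
env.hold(.2);st("end")
env.move_l(clip_tcp(0,al)+60*U,rate=120);env.move_l(clip_tcp(0,al)+60*U+170*Z,rate=250);st("out")
set_gripper(45)
env.reach(GP+61*Z+110*Z,grasp_rot(1).as_quat());st("over plate")
s=viewer.camera("scene");t=viewer.camera("top")
cv2.imwrite("pics/s3.png",s);cv2.imwrite("pics/t3.png",t)
c=lambda im,x,y,w,h,k:cv2.resize(im[y:y+h,x:x+w],(w*k,h*k),interpolation=2)
cv2.imwrite("pics/c3.png",np.vstack([np.hstack([c(s,275,155,56,60,5),c(t,172,150,56,60,5)]),np.hstack([c(s,150,145,56,55,5),c(t,288,185,56,55,5)])]))
E
```

```text
(0.3, 0, False) 7.34 [8.4 0.3 1.6] [ 1.   0.2 -0.5]
(0.2, 0, False) 7.59 [6.1 0.2 0.9] [ 4.3  0.3 -0.4]
(0.1, 0, False) 7.84 [4.2 0.1 0.6] [ 7.4  0.2 -2.4]
(0, 0, False) 8.09 [1.3 0.  0.2] [ 6.   1.1 -2.3]
(0, 2, False) 8.34 [-1.  -0.1  0.1] [ 8.  -0.4 -2.2]
(0, 4, False) 8.59 [-1.5 -0.1  0.3] [12.4  0.5 -4.4]
(0, 6, False) 8.84 [-2.1 -0.1  0.5] [16.6  1.1 -4.6]
(0, 8, False) 9.09 [-2.6 -0.2  0.8] [21.2  0.8 -6. ]
(0, 10, False) 9.34 [-3.2 -0.2  1. ] [26.9  1.3 -7.3]
end 9.54 [-3.1 -0.2  1. ] [26.7  1.1 -7.5]
out 11.11 [ 59.2   1.7 168.5] [-0.3 -0.7 -1.1]
over plate 13.75 [-195.3 -428.2   71.8] [ 0.7  0.  -0. ]
```

View pics/c3.png

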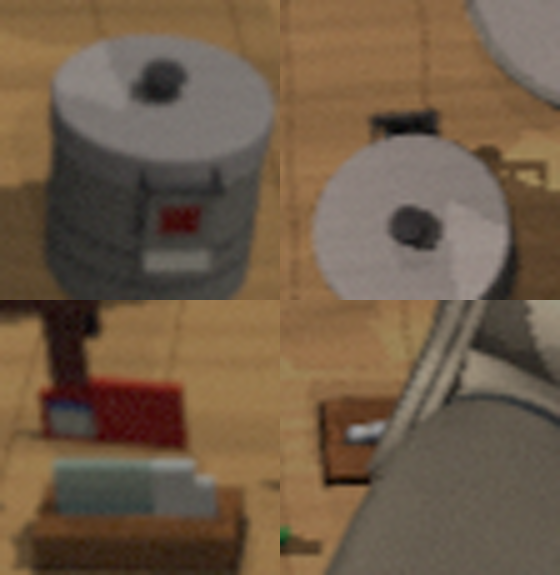

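The clip hangs flush and shut in both views, red patch at about scene (311,199), lip below, and nothing of it sticks out in the top view. The plate is undisturbed. I check the patch position numerically, then grasp and lift.

```bash
python3 - <<'E'
from h import *
s=cv2.imread("pics/s3.png");c,k=cen(red(s),(295,185,35,25));o,d=ray("scene",*c)
# intersect ray with vertical plane of shut clip face
for q in(0,.1,.3,.5):
    n=np.cos(q)*U+np.sin(q)*Z;t=((H+1.3*n-o)@n)/(d@n);P=o+d*t;print(q,"dist from hinge",round((P-H)@(np.sin(q)*U-np.cos(q)*Z),1),end="; ")
def st(l): s=env.read_state();print(l,round(s["time_s"],2),np.round(s["tool_pos"],1),np.round(s["force"],1),round(s["width"],1),round(s["grip_force"],1))
h=env.move_l(GP+61*Z,rate=80,f_stop=8);st(("down",h))
if not h:
    set_gripper(0);st("grip")
    env.move_l(GP+61*Z+25*Z,rate=30,f_stop=15);st("up1")
    env.move_l(GP+61*Z+150*Z,rate=100);st("up2")
    cv2.imwrite("pics/s4.png",viewer.camera("scene"))
E
```

```text
0 dist from hinge nan; 0.1 dist from hinge nan; 0.3 dist from hinge nan; 0.5 dist from hinge nan; ('down', False) 15.38 [ 477.9 -274.1  114.5] [-0.2  0.1 -0.5] 45.0 0.0
grip 16.03 [ 477.8 -274.   114. ] [1.4 1.  0. ] 8.2 30.0
up1 17.02 [ 477.5 -273.9  138.9] [-0.3  0.3  0.4] 8.1 30.0
up2 18.42 [ 477.3 -273.8  263.3] [-0.7  0.6  0. ] 8.0 30.0h.py:14: RuntimeWarning: Mean of empty slice.
  v,u=np.nonzero(m);return (u.mean(),v.mean()),len(u)
  ret = ret.dtype.type(ret / rcount)
```

```bash
python3 - <<'E'
from h import *
s=cv2.imread("pics/s3.png").astype(int);m=(s[...,2]>70)&(s[...,2]>1.7*s[...,1]);c,k=cen(m,(300,188,22,18));o,d=ray("scene",*c);print(c,k)
for q in(0,.1,.3,.5):
    n=np.cos(q)*U+np.sin(q)*Z;t=((H+1.3*n-o)@n)/(d@n);P=o+d*t;print(q,"dist from hinge",round((P-H)@(np.sin(q)*U-np.cos(q)*Z),1),end="; ")
def st(l): s=env.read_state();print(l,round(s["time_s"],2),np.round(s["tool_pos"],1),np.round(s["force"],1),round(s["width"],1),round(s["grip_force"],1))
p,R,n=final(0,np.radians(64),1,(490,-225,205))
env.reach(p+60*Z,R.as_quat());env.move_l(p,rate=80);env.hold(.5);st("final");print(n)
s=viewer.camera("scene");t=viewer.camera("top");cv2.imwrite("pics/s5.png",s);cv2.imwrite("pics/t5.png",t)
c=lambda im,x,y,w,h,k:cv2.resize(im[y:y+h,x:x+w],(w*k,h*k),interpolation=2)
cv2.imwrite("pics/c5.png",np.hstack([c(s,110,90,130,130,3),c(t,250,150,130,130,3)]))
E
```

```text
(np.float64(nan), np.float64(nan)) 0
0 dist from hinge nan; 0.1 dist from hinge nan; 0.3 dist from hinge nan; 0.5 dist from hinge nan; final 20.97 [ 555.3 -252.8  237.1] [ 0.6  0.1 -0.6] 7.9 30.0
[-0.43833411  0.00569834  0.89879405]h.py:14: RuntimeWarning: Mean of empty slice.
  v,u=np.nonzero(m);return (u.mean(),v.mean()),len(u)
  ret = ret.dtype.type(ret / rcount)
```

View pics/c5.png

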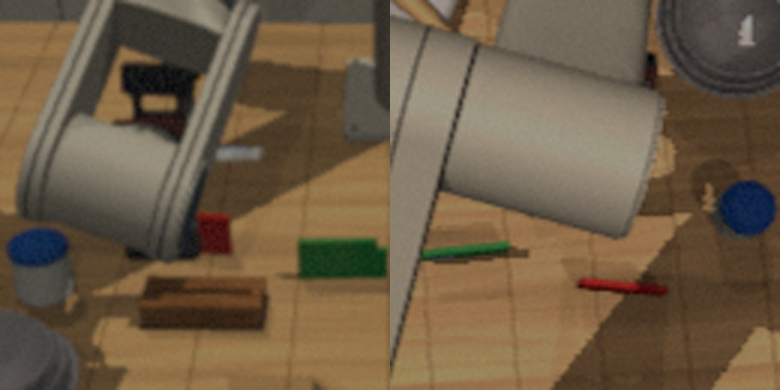

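View pics/s5.png

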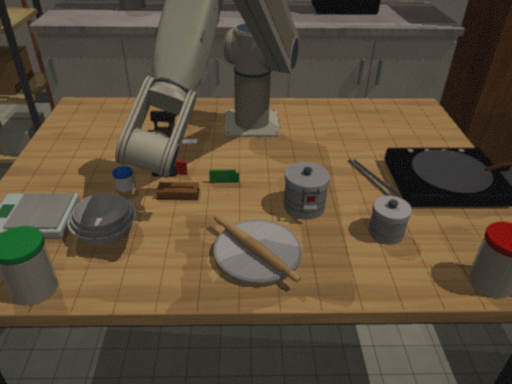

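The plate is held label-up, and the scene shows the clip shut and the rest undisturbed. But the forearm covers the plate from above (top view ~(300,180)). I swing to an equivalent pose with the gripper coming from the side, so that the label can be read from above.

```bash
python3 - <<'E'
from h import *
def st(l): s=env.read_state();print(l,round(s["time_s"],2),np.round(s["tool_pos"],1),np.round(s["orientation"],3),round(s["width"],1),round(s["grip_force"],1))
p0=np.array(env.read_state()["tool_pos"])
p,R,n=final(-np.pi/2,np.radians(64),1,(550,-190,205))
env.move_l(p0+80*Z,rate=120)
env.reach(p+60*Z,R.as_quat());env.move_l(p,rate=80);env.hold(.6);st("final");print(n,p,R.as_quat())
s=viewer.camera("scene");t=viewer.camera("top");cv2.imwrite("pics/s6.png",s);cv2.imwrite("pics/t6.png",t)
c=lambda im,x,y,w,h,k:cv2.resize(im[y:y+h,x:x+w],(w*k,h*k),interpolation=2)
cv2.imwrite("pics/c6.png",np.hstack([c(s,110,90,130,130,3),c(t,230,120,130,130,3)]))
q=s.astype(int)[190:208,303:321];m=(q[...,2]>60)&(q[...,2]>1.6*q[...,1]);v,u=np.nonzero(m);u=u.mean()+303;v=v.mean()+190;print(m.sum(),u,v)
o,d=ray("scene",u,v)
for a in(0,.1,.3,.5):
    nn=np.cos(a)*U+np.sin(a)*Z;P=o+d*(((H+1.3*nn-o)@nn)/(d@nn));print(a,round((P-H)@(np.sin(a)*U-np.cos(a)*Z),1))
E
```

```text
final 24.42 [ 522.2 -255.3  237. ] [ 0.848 -0.005  0.003 -0.53 ] 7.8 30.0
[0.00569834 0.43833411 0.89879405] [ 522.14939773 -255.25545153  237.00109372] [ 0.84803018 -0.00551196  0.00344426 -0.52990807]
22 310.6818181818182 198.22727272727272
0 20.5
0.1 19.2
0.3 17.6
0.5 17.0
```

View pics/c6.png

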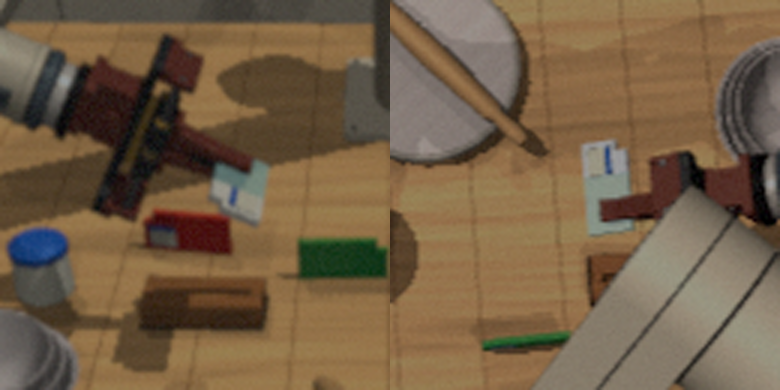

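Both views show the plate held label-up by its clear end, with the frosted end and blue bar clear at about top (430/3+230, 160/3+120) → (301,173). The clip is still down and shut after ~15 s. I hand the job in.

```bash
python3 -c "
from station import env,workorder
print(workorder.sign_off(), env.read_state()['time_s'])"
```

```text
the job is handed in; nothing more can be done
the job is handed in; nothing more can be done
```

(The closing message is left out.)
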